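# Slide the soap mould onto the cooling mat and scan its label

## Robot

A 6-joint arm with a two-finger parallel gripper is mounted at the origin on the work surface. World frame = base frame: x ahead of the robot, y to its left, z up, the work surface at z = 0. Lengths are in m, angles in degrees, forces in N, time in s.
With the tool pointing down it reaches from about 0.4 to 0.825 m from the base axis. Payload 7 kg.
Tool frame: the origin (TCP) lies midway between the tips of the shut fingers; the grasp point (between the pads) lies 19 mm behind it; z points along the fingers, y is the line along which they close (so a half turn about z gives the same grasp; the last joint's range is limited). The gripper opens to 88 mm and grips with 3 to 60 N. Pads are 19 mm wide; open, the fingers measure 130 mm over their backs; the gripper's body (78 mm by 193 mm) begins 47 mm behind the grasp point.
Start: joints at [83.772, 20.546, 0.682, 0, -70.136, -16.507], TCP at [0.261, 0.623, 0.227] pointing down, gripper open.
Joint ranges: [-176.03, 176.03], [-82.01, 121.73], [-58.28, 71.71], [-173.87, 95.51], [-174.79, -0.11], [-173.66, 173.66]. Speed limits (degrees/s): [136.94, 136.94, 172.46, 180, 180, 180].

## Interface

Orientations are given as [roll, pitch, yaw] about the fixed x, y, z axes, in that order (R = Rz(yaw) Ry(pitch) Rx(roll)).
In Python, from plant import get_state, optics, order gives the robot as it stands. The module is installed in compiled form; this text tells all that it offers.
- The arm moves only by the tool send_rows, never from a script. Its argument "moves" is a list of rows, each an object with "slide": the shift along the tool's x, y, z as a fraction of full scale, a list of three; "turn": the turn about the tool's z as a fraction of full scale; "gripper": the opening, from 0 (shut) to 1 (fully open). A call has exactly 5 rows; each row is the pose to reach, as a shift and turn from the pose commanded when the call began, along the tool's axes at that moment; what a row does not reach only later rows make up. Full scale, the value 1, is 150 mm for a shift and 90 degrees for a turn. A row lasts 1/12 s, in which the tool goes at most 41.7 mm and 7.16 degrees, less where a joint would pass 70% of its speed; a pose out of reach is approached as far as the arm can. A call with a number of a shift or a turn outside -1 to 1 is refused whole. A call with a gripper value outside its range is refused whole. The fingers move at their own pace and stop on an object; "newtons" is the grip in N (left out, the last holds). Time passes only in rows, so rows that repeat a pose let the fingers close, or fill a call up. It gives the time, the measured TCP pose, the force, the opening and the grip force at its end, in the units of the state.
- get_state(): the state, without advancing time (a new reading comes with each control period).
- optics.capture(name): name is "scene" or "top"; returns a dict with "img" (480x640x3 uint8, red, green, blue), "intrinsics" (3x3 intrinsics, pixels), "dist" ([k1, k2, p1, p2, k3] as OpenCV has them; the pictures are not rectified), "origin" and "attitude" of the camera in the world. Camera axes: x right, y down, z forward; pixel columns grow to the right and rows downward; lengths in m; the calibration is good to about 2 mm. A picture is of the moment at which its call begins. There is no depth.
- order.close_job(): hands the job in; it is judged then, once.
Trained networks look in the newest picture that a camera, given by its name, has taken for a name from the list of things; names that differ only in an ending like _2 or _b are one class to them, and where a whole thing is asked for, a point or a joint stands for the part that bears it (a point fixed in the world has none). Each returns a list of dicts, best first, with "p" (0 to 1); they miss things now and then, are a little off and sometimes report something else, mostly with a low value. They report only what shows in the picture. A call takes as long as a camera call. They do not tell look-alikes from the thing itself.
- optics.look_for(camera, name): "location" ([x, y, z] in m, in world coordinates, good to about 4 mm: the middle of the surface that is visible of it).
The state is a dict: "time_s": time; "joints": joint angles; "qd": joint speeds; "joint_torque": joint torques, N m; "tcp_pos": TCP position; "eef_rot": TCP orientation; "contact_force": force on the tool from outside, world axes, zero at the start; "moment": the same for the moment, N m; "gripper_width": finger opening in m; "gripper_force": force on a finger pad.
Only numpy, scipy, OpenCV 4.12 (cv2) and the standard library are available. Lean on these libraries where they do the work, as an engineer would, in place of code of your own. Each camera call takes 0.05 s, during which the arm holds its last target. There are 200 camera calls.

## Task

Slide the blue soap mould over the table onto the cork mat, without lifting it, so that cork shows along all four of its sides. Then take the barcode scanner and hold it level, about 80 mm above the centre of the mould's label and square to it, steady for a full second, without the scanner touching the mould. Set the scanner back down wholly on its grey pad, lying lengthwise and the same way up as before, without dropping it, and leave everything else where it is.

Things in the scene. Friction and masses are not known exactly. Their poses are not given: they have to be found in the camera images.
- mould: Blue soap mould filled with set cream-coloured soap, a flat rectangular block 120 (its x) x 90 (its y) x 45 mm high, about 0.5 kg, lying loose on the table, too wide to grip. Origin: centre of its underside; z up. The label is at its +x end.
- label (a point): Centre of the white barcode label stuck flat on top of the mould: 28 mm (mould x) by 60 mm (mould y), 45 mm above the mould's underside, 38 mm from the mould's centre towards its +x end. The black bars run along the mould's x and follow one another along its y. Axes as the mould's.
- mat: Cork cooling mat stuck to the table, 150 (its x) x 120 (its y) x 1 mm, so thin that things slide onto it freely. Origin: its centre, on the table top; z up. The mould fits it long side along its x, with 15 mm of cork to spare on every side.
- scanner: Barcode scanner like a small bridge, 180 mm long, 0.17 kg: black level handle (28 mm wide, z 22 to 48, x -95 to 30 mm), yellow head (x 30 to 85, 60 mm wide, z 0 to 45 mm), black rear foot (x -93 to -75, z 0 to 30 mm). Stands on head and foot on the grey pad. Origin at underside height, z up, x from handle to head. It looks straight down (-z) out of the head's underside.
- handle (a point): Grip point in the middle of the scanner's handle, near its centre of mass: 5 mm behind its origin (-x), 35 mm above its underside; grip across the 28 mm width (along scanner y). Axes as the scanner's.
- window (a point): Centre of the red scanning window in the underside of the scanner's head, 60 mm ahead (+x) of the scanner's origin, at underside height. Axes as the scanner's: the beam leaves along -z and fans out along y.
- pad: Dark grey felt pad stuck to the table, 220 (its x) x 100 (its y) x 1 mm, where the scanner lives. Origin: its centre on the table top; z up.
- dish: White ceramic dish, 110 mm across, 28 mm high, empty, loose on the table; a bystander. Origin: centre of its underside.
- burnisher: Stainless spoon-shaped burnisher lying at the back of the table; a bystander. Its x runs along it, from handle to bowl.
- block1: Clear acrylic stamp block, 42 x 34 x 22 mm, lying on the bamboo turntable (180 mm across, 28 mm high) at the back of the table; a bystander. Origin: centre of its underside.
- block2: Clear acrylic stamp block, 42 x 34 x 22 mm, lying on the bamboo turntable (180 mm across, 28 mm high) at the back of the table; a bystander. Origin: centre of its underside.
- block3: Clear acrylic stamp block, 42 x 34 x 22 mm, lying on the bamboo turntable (180 mm across, 28 mm high) at the back of the table; a bystander. Origin: centre of its underside.
- block4: Clear acrylic stamp block, 42 x 34 x 22 mm, lying on the bamboo turntable (180 mm across, 28 mm high) at the back of the table; a bystander. Origin: centre of its underside.
Mind the look-alikes: they are no part of the job. Leave any purple look-alike of the scanner alone.

How it is judged (in metres and radians):
On the way, in this order (a step that is already met when the one before it is completed fails the run):
1. the mould lies at rest on the cork mat, within it on all sides (x of mould in the frame of mat between -0.0155 and 0.0155 m and y of mould in the frame of mat between -0.0155 and 0.0155 m and angle between the x axis of mould and the x axis of mat, either way round below 0.26 rad and height (world z) of mould below 0.006 m and angle between mould's own z axis and vertical below 0.08 rad and linear speed of mould below 0.02 m/s), for 0.2 s.
2. mould on the mat, the window 50 to 110 mm above the label, centred within 12 mm, square within 0.3 rad (either way round), level within 0.25 rad, steady (under 30 mm/s) for one second (all of step 1 and x of label in the frame of window between -0.012 and 0.012 m and y of label in the frame of window between -0.012 and 0.012 m and z of label in the frame of window between -0.11 and -0.05 m and angle between the x axis of scanner and the x axis of mould, either way round below 0.3 rad and angle between the z axis of scanner and the z axis of mould, either way round below 0.25 rad and linear speed of scanner below 0.03 m/s and angular speed of scanner below 0.2 rad/s), for 1 s.
At the end, for the whole second after the job is handed in: Mould flat and at rest on the cork mat, centre within 15.5 mm of the mat's along each mat axis, turned under 0.26 rad; scanner level, upright and at rest on the grey pad, origin within 30 mm of the pad's along each pad axis, lengthwise within 0.5 rad either way round (all of step 1 and x of scanner in the frame of pad between -0.03 and 0.03 m and y of scanner in the frame of pad between -0.03 and 0.03 m and angle between the x axis of scanner and the x axis of pad, either way round below 0.5 rad and height (world z) of scanner below 0.008 m and angle between scanner's own z axis and vertical below 0.1 rad and linear speed of scanner below 0.02 m/s); the robot touches nothing.
It fails at once if the mould is lifted more than 15 mm or tipped (height (world z) of mould above 0.015 m or angle between mould's own z axis and vertical above 0.25 rad).
It fails at once if the scanner touches the mould (contact force between scanner and mould above 1 N).
It fails at once if the scanner is let go more than 30 mm above the table (height (world z) of scanner above 0.03 m and contact force between the fingers and scanner below 0.1 N).
It fails at once if the dish, the burnisher or a stamp block is moved more than 20 mm (distance of any of dish, burnisher, block1, block2, block3, block4 from where it was at the start of the episode above 0.02 m).
It also fails if it takes over 58 s, if anything falls off the work surface, if the arm or the gripper's body presses on something with over 40 N, if the wrist force passes 120 N, or if a joint passes its speed limit or range.

## Working session

There is one attempt and no reset: what is moved stays moved. The work goes in short steps, Python scripts to look and compute and a tool call to move; the robot and the scene stay as the last step left them, time stands still between calls to the robot, and variables do not carry over. Pictures are saved under pics/ and viewed, at most 10 in all, crops included, and the job is handed in when it is done.

Besides the shell and the picture viewer there is one more tool, called after "Emit:" as a command line: name --argument value ..., lists and objects as JSON in quotes. send_rows: Moves the arm, as the interface text tells. Shift numbers are shares of 150 mm and turn numbers shares of 90 degrees, none past 1 either way. Its arguments: {"type":"object","properties":{"moves":{"type":"array"},"newtons":{"type":"number"}},"required":["moves"]}

```bash
mkdir -p pics
cat > h.py <<'E'
import numpy as np, cv2
from plant import get_state, optics, order
def cap(n,f=None):
    c=optics.capture(n)
    if f: cv2.imwrite('pics/'+f,c['img'][:,:,::-1])
    return c
def Rm(c):
    A=np.array(c['attitude'],float)
    if A.shape==(3,3): return A
    if A.size==3:
        from scipy.spatial.transform import Rotation as R
        return R.from_euler('xyz',A,degrees=True).as_matrix()
    raise ValueError(A)
def ray(c,uv,z):
    p=cv2.undistortPoints(np.array(uv,float).reshape(-1,1,2),np.array(c['intrinsics']),np.array(c['dist'])).reshape(-1,2)
    d=np.c_[p,np.ones(len(p))]@Rm(c).T; o=np.array(c['origin'])
    return o+d*((z-o[2])/d[:,2])[:,None]
E
python3 - <<'E'
from h import *
s=get_state(); print(s)
for n in('top','scene'):
    c=cap(n,n+'1.png'); print(n,c['origin'],c['attitude'],c['intrinsics'],c['dist'])
    for t in('mould','label','mat','scanner','handle','pad','dish','burnisher','block1'):
        print(t,[(np.round(d['location'],3).tolist(),round(d['p'],2)) for d in optics.look_for(n,t)])
E
```

```text
{'time_s': 0.0, 'joints': array([ 8.37739729e+01,  2.05913511e+01,  6.35902566e-01, -2.09641014e-02,
       -7.01365189e+01, -1.65072871e+01]), 'qd': array([ 0.03499283,  0.03140383, -0.01572866,  0.1292379 ,  0.0883797 ,
        0.0379837 ]), 'joint_torque': array([-1.94982560e-03, -5.82724822e+01,  2.93057334e+01,  6.99737146e+00,
        6.99433978e-03, -1.47049059e-04]), 'tcp_pos': array([0.26067644, 0.62211559, 0.22563716]), 'eef_rot': array([ 1.79906223e+02, -7.23853465e-03, -2.27404473e+01]), 'contact_force': array([0.27635799, 0.54086475, 1.41836816]), 'moment': array([0.02763444, 0.01644453, 0.01908144]), 'gripper_force': 0.0, 'gripper_width': 0.08762171757276374}
top [0.31380841 0.00246771 1.50503707] [-171.02212108   -0.53991314  -89.50930237] [[524.17115281   0.         317.79794791]
 [  0.         524.17115281 239.40787135]
 [  0.           0.           1.        ]] [-0.00619883  0.          0.          0.          0.        ]
mould [([0.534, -0.114, 0.044], 0.67)]
label [([0.534, -0.11, 0.043], 0.9)]
mat [([0.541, 0.106, -0.001], 0.83)]
scanner [([0.289, -0.372, 0.047],
[... 585 characters left out ...]
.         437.66714935 243.07005719]
 [  0.           0.           1.        ]] [0.00893736 0.         0.         0.         0.        ]
mould [([0.548, -0.114, 0.044], 0.74)]
label [([0.557, -0.111, 0.042], 0.56)]
mat [([0.547, 0.107, 0.0], 0.91)]
scanner [([0.302, -0.386, 0.046], 0.88)]
handle [([0.303, -0.386, 0.047], 0.89), ([0.562, -0.37, 0.045], 0.78)]
pad [([0.459, 0.369, 0.014], 0.74), ([0.519, -0.363, 0.004], 0.56)]
dish [([0.459, 0.369, 0.011], 0.89), ([0.567, -0.377, 0.044], 0.47), ([0.554, -0.113, 0.042], 0.3)]
burnisher [([0.744, 0.292, 0.009], 0.59)]
block1 [([0.82, 0.064, 0.048], 0.83), ([0.728, 0.028, 0.047], 0.77), ([0.79, 0.007, 0.051], 0.75), ([0.757, 0.096, 0.049], 0.73)]
```

View pics/top1.png

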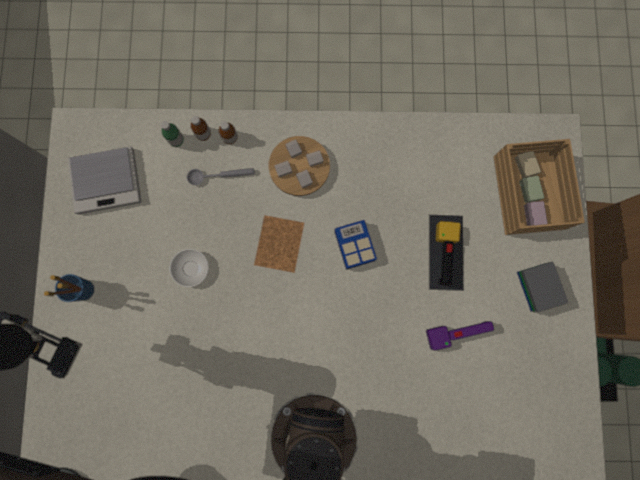

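View pics/scene1.png

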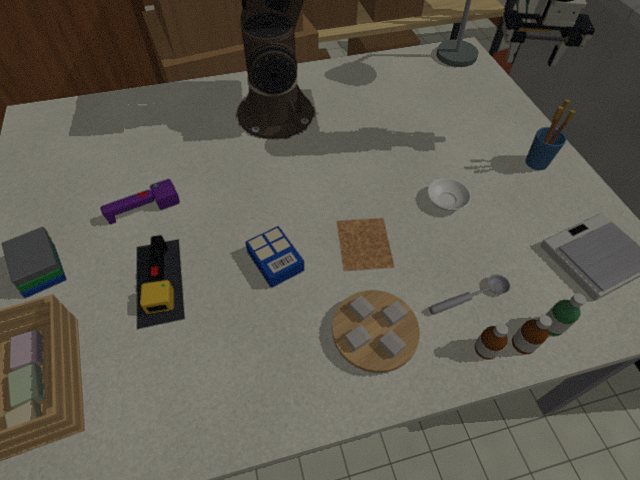

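The top view shows the mould at about (355,245) with its label end up (+x), the cork mat at (279,244), and the real black and yellow scanner on its pad at (447,250) with its head towards +x. The purple decoy is at (455,335), and the scene view agrees. Next I fit the poses by silhouette in both cameras.

```bash
cat >> h.py <<'E'
from scipy.optimize import minimize
def box(x0,x1,y0,y1,z0,z1): return np.array([[x,y,z] for x in(x0,x1) for y in(y0,y1) for z in(z0,z1)],float)
def proj(c,P):
    R=Rm(c); rv=cv2.Rodrigues(R.T)[0]; t=-R.T@np.array(c['origin'])
    return cv2.projectPoints(np.array(P,float),rv,t,np.array(c['intrinsics']),np.array(c['dist']))[0].reshape(-1,2)
def hull(c,color,near,r=60):
    hsv=cv2.cvtColor(c['img'],cv2.COLOR_RGB2HSV); m=cv2.inRange(hsv,color[0],color[1])
    u,v=proj(c,[near])[0]; k=np.zeros_like(m); cv2.circle(k,(int(u),int(v)),r,255,-1); m&=k
    m=cv2.morphologyEx(m,cv2.MORPH_CLOSE,np.ones((3,3)))
    n,l,s,_=cv2.connectedComponentsWithStats(m)
    i=1+np.argmax(s[1:,4]); q=np.argwhere(l==i)[:,::-1].astype(np.float32)
    q=np.concatenate([q+d for d in np.array([[.5,.5],[-.5,.5],[.5,-.5],[-.5,-.5]],np.float32)])
    return cv2.convexHull(q)
def fit(cs,hs,b,x0):
    def P(x):
        c,s=np.cos(x[2]),np.sin(x[2]); return b@np.array([[c,s,0],[-s,c,0],[0,0,1]])+[x[0],x[1],0]
    def f(x):
        e=0
        for c,h in zip(cs,hs):
            g=cv2.convexHull(proj(c,P(x)).astype(np.float32)); i=cv2.intersectConvexConvex(g,h)[0]
            e+=1-i/(cv2.contourArea(g)+cv2.contourArea(h)-i)
        return e
    x0=np.array(x0); r=minimize(f,x0,method='Nelder-Mead',options=dict(initial_simplex=np.vstack([x0,x0+[.015,0,0],x0+[0,.015,0],x0+[0,0,.2]]),maxiter=400))
    return [round(float(v),4) for v in r.x[:2]]+[round(float(np.degrees(r.x[2])),1),round(r.fun/len(cs),3)]
BLUE=((100,110,30),(125,255,255)); CORK=((5,70,60),(22,255,255)); YEL=((20,140,80),(34,255,255)); 
BM=box(-.06,.06,-.045,.045,0,.045); BMAT=box(-.075,.075,-.06,.06,0,.001); BH=box(.03,.085,-.03,.03,0,.045); BP=box(-.11,.11,-.05,.05,0,.001)
E
python3 - <<'E'
from h import *
cs=[cap('top'),cap('scene')]
for nm,col,b,x0,n,r in(('mould',BLUE,BM,[.535,-.11,.25],[.535,-.11,.03],45),('mat',CORK,BMAT,[.54,.106,-.1],[.54,.106,0],50),
  ('head',YEL,BH,[.5,-.37,0],[.56,-.37,.04],40),('pad',((0,0,0),(179,255,75)),BP,[.5,-.364,0],[.5,-.364,0],75)):
    hs=[hull(c,col,n,r) for c in cs]
    print(nm,[cv2.boundingRect(h) for h in hs],fit(cs,hs,b,x0),fit(cs[:1],hs[:1],b,x0),fit(cs[1:],hs[1:],b,x0))
for u,v in((432,285),(447,270),(340,300)): print(cs[0]['img'][v,u])
E
```

```text
mould [(334, 220, 42, 49), (245, 226, 59, 61)] [0.534, -0.1149, 17.1, np.float64(0.054)] [0.5354, -0.1159, 15.8, np.float64(0.045)] [0.5336, -0.1134, 16.3, np.float64(0.041)]
mat [(253, 214, 51, 59), (336, 217, 58, 54)] [0.5388, 0.1047, -10.4, np.float64(0.034)] [0.5385, 0.1034, -10.0, np.float64(0.035)] [0.5388, 0.1057, -10.7, np.float64(0.022)]
head [(435, 220, 26, 22), (139, 279, 35, 34)] [0.5173, -0.378, -3.7, np.float64(0.11)] [0.518, -0.3817, -1.5, np.float64(0.079)] [0.5149, -0.381, 0.9, np.float64(0.097)]
pad [(428, 214, 36, 76), (135, 234, 50, 95)] [0.5191, -0.3802, -1.5, np.float64(0.06)] [0.5191, -0.3821, -2.3, np.float64(0.02)] [0.519, -0.3785, -1.4, np.float64(0.066)]
[42 43 45]
[25 26 29]
[139 134 123]
```

```bash
cat > pl.py <<'E'
import numpy as np, json, os
F='cmd.json'
def load(): return json.load(open(F)) if os.path.exists(F) else [.261,.623,.227,-22.74]
def call(poses,grip,q=3,save=True):
    """poses: 5 absolute [x,y,z,yaw]; prints rows; tool x=(c,s), y=(s,-c), z down; turn=-dyaw"""
    c=load(); a=np.radians(c[3]); R=np.array([[np.cos(a),np.sin(a),0],[np.sin(a),-np.cos(a),0],[0,0,-1]])
    rows=[]
    for p in poses:
        s=np.round(R.T@(np.array(p[:3])-c[:3])/.15,q)+0.; t=round(-(p[3]-c[3])/90,q)+0.
        rows.append(dict(slide=s.tolist(),turn=t,gripper=grip))
    n=list(c[:3]+R@s*.15)+[c[3]-t*90]
    json.dump([float(v) for v in n],open(F,'w')); print(json.dumps(rows).replace('"slide"','s').replace('"turn"','t').replace('"gripper"','g'))
def line(tgt,ncalls,grip,q=2):
    c=np.array(load()); t=np.array(tgt,float)
    for k in range(ncalls):
        call([c+(t-c)*(k+(i+1)/5)/ncalls for i in range(5)],grip,q)
    print('cmd',np.round(load(),4))
E
python3 - <<'E'
from pl import *
line([.557,-.192,.16,-73.5],7,1)
line([.557,-.192,.02,-73.5],1,1,3)
E
```

```text
[{s: [0.11, 0.12, 0.01], t: 0.02, g: 1}, {s: [0.22, 0.24, 0.03], t: 0.03, g: 1}, {s: [0.34, 0.36, 0.04], t: 0.05, g: 1}, {s: [0.45, 0.49, 0.05], t: 0.06, g: 1}, {s: [0.56, 0.61, 0.06], t: 0.08, g: 1}]
[{s: [0.13, 0.1, 0.02], t: 0.02, g: 1}, {s: [0.25, 0.21, 0.03], t: 0.03, g: 1}, {s: [0.38, 0.32, 0.04], t: 0.05, g: 1}, {s: [0.5, 0.42, 0.05], t: 0.07, g: 1}, {s: [0.63, 0.53, 0.07], t: 0.08, g: 1}]
[{s: [0.14, 0.09, 0.01], t: 0.02, g: 1}, {s: [0.28, 0.18, 0.02], t: 0.03, g: 1}, {s: [0.42, 0.27, 0.04], t: 0.05, g: 1}, {s: [0.56, 0.36, 0.05], t: 0.07, g: 1}, {s: [0.69, 0.45, 0.06], t: 0.08, g: 1}]
[{s: [0.15, 0.07, 0.01], t: 0.02, g: 1}, {s: [0.3, 0.14, 0.03], t: 0.03, g: 1}, {s: [0.45, 0.21, 0.04], t: 0.05, g: 1}, {s: [0.6, 0.28, 0.05], t: 0.07, g: 1}, {s: [0.75, 0.35, 0.07], t: 0.08, g: 1}]
[{s: [0.16, 0.06, 0.01], t: 0.02, g: 1}, {s: [0.31, 0.11, 0.02], t: 0.03, g: 1}, {s: [0.47, 0.16, 0.03], t: 0.05, g: 1}, {s: [0.63, 0.21, 0.05], t: 0.07, g: 1}, {s: [0.78, 0.27, 0.06], t: 0.08, g: 1}]
[{s: [0.16, 0.03, 0.01], t: 0.02, g: 1}, {s: [0.33, 0.06, 0.02], t: 0.04, g: 1}, {s: [0.49, 0.09, 0.04], t: 0.05, g: 1}, {s: [0.65, 0.13, 0.05], t: 0.07, g: 1}, {s: [0.81, 0.16, 0.06], t: 0.08, g: 1}]
[{s: [0.17, 0.01, 0.02], t: 0.02, g: 1}, {s: [0.33, 0.02, 0.03], t: 0.04, g: 1}, {s: [0.5, 0.03, 0.04], t: 0.05, g: 1}, {s: [0.66, 0.05, 0.05], t: 0.07, g: 1}, {s: [0.82, 0.06, 0.07], t: 0.08, g: 1}]
cmd [  0.5564  -0.1915   0.1595 -73.14  ]
[{s: [0.001, -0.001, 0.186], t: 0.001, g: 1}, {s: [0.002, -0.001, 0.372], t: 0.002, g: 1}, {s: [0.003, -0.002, 0.558], t: 0.002, g: 1}, {s: [0.004, -0.003, 0.744], t: 0.003, g: 1}, {s: [0.005, -0.003, 0.93], t: 0.004, g: 1}]
cmd [ 5.570e-01 -1.921e-01  2.000e-02 -7.350e+01]
```

Emit:
send_rows --moves '[{"slide": [0.11, 0.12, 0.01], "turn": 0.02, "gripper": 1}, {"slide": [0.22, 0.24, 0.03], "turn": 0.03, "gripper": 1}, {"slide": [0.34, 0.36, 0.04], "turn": 0.05, "gripper": 1}, {"slide": [0.45, 0.49, 0.05], "turn": 0.06, "gripper": 1}, {"slide": [0.56, 0.61, 0.06], "turn": 0.08, "gripper": 1}]'

```text
time_s: 1.52
tcp_pos: [0.3032, 0.5044, 0.2175]
eef_rot: [180.0, -0.0, -30.0]
contact_force: [0.0, -0.4, 0.0]
gripper_width: 0.0874
gripper_force: 0.0
```

Emit:
send_rows --moves '[{"slide": [0.13, 0.1, 0.02], "turn": 0.02, "gripper": 1}, {"slide": [0.25, 0.21, 0.03], "turn": 0.03, "gripper": 1}, {"slide": [0.38, 0.32, 0.04], "turn": 0.05, "gripper": 1}, {"slide": [0.5, 0.42, 0.05], "turn": 0.07, "gripper": 1}, {"slide": [0.63, 0.53, 0.07], "turn": 0.08, "gripper": 1}]'

```text
time_s: 1.93
tcp_pos: [0.3456, 0.3888, 0.2074]
eef_rot: [-179.9, 0.0, -37.2]
contact_force: [0.9, -0.9, 0.7]
gripper_width: 0.0876
gripper_force: 0.0
```

Emit:
send_rows --moves '[{"slide": [0.14, 0.09, 0.01], "turn": 0.02, "gripper": 1}, {"slide": [0.28, 0.18, 0.02], "turn": 0.03, "gripper": 1}, {"slide": [0.42, 0.27, 0.04], "turn": 0.05, "gripper": 1}, {"slide": [0.56, 0.36, 0.05], "turn": 0.07, "gripper": 1}, {"slide": [0.69, 0.45, 0.06], "turn": 0.08, "gripper": 1}]'

```text
time_s: 2.35
tcp_pos: [0.3873, 0.2721, 0.1982]
eef_rot: [-180.0, 0.0, -44.4]
contact_force: [0.0, -0.5, 0.5]
gripper_width: 0.0873
gripper_force: 0.0
```

Emit:
send_rows --moves '[{"slide": [0.15, 0.07, 0.01], "turn": 0.02, "gripper": 1}, {"slide": [0.3, 0.14, 0.03], "turn": 0.03, "gripper": 1}, {"slide": [0.45, 0.21, 0.04], "turn": 0.05, "gripper": 1}, {"slide": [0.6, 0.28, 0.05], "turn": 0.07, "gripper": 1}, {"slide": [0.75, 0.35, 0.07], "turn": 0.08, "gripper": 1}]'

```text
time_s: 2.77
tcp_pos: [0.4312, 0.1561, 0.188]
eef_rot: [-179.9, -0.0, -51.6]
contact_force: [-0.6, 0.5, -0.5]
gripper_width: 0.0876
gripper_force: 0.0
```

Emit:
send_rows --moves '[{"slide": [0.16, 0.06, 0.01], "turn": 0.02, "gripper": 1}, {"slide": [0.31, 0.11, 0.02], "turn": 0.03, "gripper": 1}, {"slide": [0.47, 0.16, 0.03], "turn": 0.05, "gripper": 1}, {"slide": [0.63, 0.21, 0.05], "turn": 0.07, "gripper": 1}, {"slide": [0.78, 0.27, 0.06], "turn": 0.08, "gripper": 1}]'

```text
time_s: 3.18
tcp_pos: [0.4723, 0.0392, 0.1786]
eef_rot: [-180.0, -0.0, -58.8]
contact_force: [0.4, 0.6, 0.0]
gripper_width: 0.0878
gripper_force: 0.0
```

Emit:
send_rows --moves '[{"slide": [0.16, 0.03, 0.01], "turn": 0.02, "gripper": 1}, {"slide": [0.33, 0.06, 0.02], "turn": 0.04, "gripper": 1}, {"slide": [0.49, 0.09, 0.04], "turn": 0.05, "gripper": 1}, {"slide": [0.65, 0.13, 0.05], "turn": 0.07, "gripper": 1}, {"slide": [0.81, 0.16, 0.06], "turn": 0.08, "gripper": 1}]'

```text
time_s: 3.6
tcp_pos: [0.5145, -0.0773, 0.1696]
eef_rot: [-180.0, -0.0, -66.0]
contact_force: [0.4, 0.5, 0.1]
gripper_width: 0.0878
gripper_force: 0.0
```

Emit:
send_rows --moves '[{"slide": [0.17, 0.01, 0.02], "turn": 0.02, "gripper": 1}, {"slide": [0.33, 0.02, 0.03], "turn": 0.04, "gripper": 1}, {"slide": [0.5, 0.03, 0.04], "turn": 0.05, "gripper": 1}, {"slide": [0.66, 0.05, 0.05], "turn": 0.07, "gripper": 1}, {"slide": [0.82, 0.06, 0.07], "turn": 0.08, "gripper": 1}]'

```text
time_s: 4.02
tcp_pos: [0.5567, -0.1933, 0.1594]
eef_rot: [-180.0, -0.0, -73.2]
contact_force: [0.5, 0.6, 0.2]
gripper_width: 0.0875
gripper_force: 0.0
```

Emit:
send_rows --moves '[{"slide": [0.001, -0.001, 0.186], "turn": 0.001, "gripper": 1}, {"slide": [0.002, -0.001, 0.372], "turn": 0.002, "gripper": 1}, {"slide": [0.003, -0.002, 0.558], "turn": 0.002, "gripper": 1}, {"slide": [0.004, -0.003, 0.744], "turn": 0.003, "gripper": 1}, {"slide": [0.005, -0.003, 0.93], "turn": 0.004, "gripper": 1}]'

```text
time_s: 4.43
tcp_pos: [0.5571, -0.1927, 0.0186]
eef_rot: [-180.0, -0.0, -73.5]
contact_force: [0.6, -0.2, 1.2]
gripper_width: 0.0876
gripper_force: 0.0
```

```bash
cat > push.py <<'E'
from pl import *
from scipy.optimize import fsolve
m0=np.array([.5345,-.115,np.radians(16.5)]); m1=np.array([.5388,.1047,np.radians(-10.4)]); d=.0545
def path(L,Lr,n=400):
    s=np.linspace(0,L,n); th=m0[2]+(m1[2]-m0[2])*np.clip(s/Lr,0,1)
    dx=np.cumsum(-np.sin(th))*L/n; dy=np.cumsum(np.cos(th))*L/n
    return s,m0[0]+dx,m0[1]+dy,th
L,Lr=fsolve(lambda p:[path(*p)[1][-1]-m1[0],path(*p)[2][-1]-m1[1]],[.222,.15]); s,x,y,th=path(L,Lr)
print(L,Lr)
def tool(q):
    X,Y,T=[np.interp(q,s,v) for v in(x,y,th)]
    if q<0: X,Y=m0[0]-q*np.sin(T),m0[1]+q*np.cos(T)
    return [X+d*np.sin(T),Y-d*np.cos(T),.018,np.degrees(T)-90]
E
python3 - <<'E'
from push import *
line(tool(0),1,1,3)
N=6; Q=np.linspace(0,L-.02,N*5+1)[1:]
for k in range(N): call([tool(q) for q in Q[5*k:5*k+5]],1,3)
print(load(),tool(L))
E
```

```text
0.22246304873768852 0.15357235815433756
[{s: [-0.035, 0.0, 0.003], t: 0.0, g: 1}, {s: [-0.07, -0.001, 0.005], t: 0.0, g: 1}, {s: [-0.105, -0.001, 0.008], t: 0.0, g: 1}, {s: [-0.141, -0.002, 0.011], t: 0.0, g: 1}, {s: [-0.176, -0.002, 0.013], t: 0.0, g: 1}]
cmd [ 5.498e-01 -1.667e-01  1.800e-02 -7.350e+01]
[{s: [-0.045, 0.007, 0.0], t: 0.013, g: 1}, {s: [-0.09, 0.013, 0.0], t: 0.026, g: 1}, {s: [-0.135, 0.018, 0.0], t: 0.039, g: 1}, {s: [-0.18, 0.022, 0.0], t: 0.053, g: 1}, {s: [-0.226, 0.026, 0.0], t: 0.066, g: 1}]
[{s: [-0.045, 0.007, 0.0], t: 0.013, g: 1}, {s: [-0.09, 0.013, 0.0], t: 0.026, g: 1}, {s: [-0.135, 0.018, 0.0], t: 0.039, g: 1}, {s: [-0.18, 0.022, 0.0], t: 0.052, g: 1}, {s: [-0.226, 0.025, 0.0], t: 0.065, g: 1}]
[{s: [-0.044, 0.007, 0.0], t: 0.013, g: 1}, {s: [-0.09, 0.013, 0.0], t: 0.027, g: 1}, {s: [-0.135, 0.018, 0.0], t: 0.04, g: 1}, {s: [-0.18, 0.023, 0.0], t: 0.053, g: 1}, {s: [-0.225, 0.026, 0.0], t: 0.066, g: 1}]
[{s: [-0.045, 0.007, 0.0], t: 0.013, g: 1}, {s: [-0.091, 0.013, 0.0], t: 0.026, g: 1}, {s: [-0.136, 0.018, 0.0], t: 0.039, g: 1}, {s: [-0.181, 0.022, 0.0], t: 0.053, g: 1}, {s: [-0.226, 0.025, 0.0], t: 0.066, g: 1}]
[{s: [-0.045, 0.008, 0.0], t: 0.013, g: 1}, {s: [-0.09, 0.014, 0.0], t: 0.026, g: 1}, {s: [-0.135, 0.017, 0.0], t: 0.036, g: 1}, {s: [-0.18, 0.014, 0.0], t: 0.036, g: 1}, {s: [-0.225, 0.012, 0.0], t: 0.036, g: 1}]
[{s: [-0.045, 0.0, 0.0], t: 0.0, g: 1}, {s: [-0.09, 0.0, 0.0], t: 0.0, g: 1}, {s: [-0.135, 0.0, 0.0], t: 0.0, g: 1}, {s: [-0.18, 0.0, 0.0], t: 0.0, g: 1}, {s: [-0.224, 0.0, 0.0], t: 0.0, g: 1}]
[0.5253398388744391, 0.031401472591331886, 0.018049999999999934, -100.41] [np.float64(0.5289617065838398), np.float64(0.05109535484067119), 0.018, np.float64(-100.4)]
```

Emit:
send_rows --moves '[{"slide": [-0.035, 0.0, 0.003], "turn": 0.0, "gripper": 1}, {"slide": [-0.07, -0.001, 0.005], "turn": 0.0, "gripper": 1}, {"slide": [-0.105, -0.001, 0.008], "turn": 0.0, "gripper": 1}, {"slide": [-0.141, -0.002, 0.011], "turn": 0.0, "gripper": 1}, {"slide": [-0.176, -0.002, 0.013], "turn": 0.0, "gripper": 1}]'

```text
time_s: 4.85
tcp_pos: [0.5508, -0.1665, 0.0195]
eef_rot: [-179.8, -0.1, -73.4]
contact_force: [-1.0, -3.5, 2.0]
gripper_width: 0.0874
gripper_force: 1.6
```

Emit:
send_rows --moves '[{"slide": [-0.045, 0.007, 0.0], "turn": 0.013, "gripper": 1}, {"slide": [-0.09, 0.013, 0.0], "turn": 0.026, "gripper": 1}, {"slide": [-0.135, 0.018, 0.0], "turn": 0.039, "gripper": 1}, {"slide": [-0.18, 0.022, 0.0], "turn": 0.053, "gripper": 1}, {"slide": [-0.226, 0.026, 0.0], "turn": 0.066, "gripper": 1}]'

```text
time_s: 5.27
tcp_pos: [0.5375, -0.1355, 0.0195]
eef_rot: [-179.8, -0.1, -79.4]
contact_force: [0.9, -4.3, 2.1]
gripper_width: 0.0875
gripper_force: 2.0
```

Emit:
send_rows --moves '[{"slide": [-0.045, 0.007, 0.0], "turn": 0.013, "gripper": 1}, {"slide": [-0.09, 0.013, 0.0], "turn": 0.026, "gripper": 1}, {"slide": [-0.135, 0.018, 0.0], "turn": 0.039, "gripper": 1}, {"slide": [-0.18, 0.022, 0.0], "turn": 0.052, "gripper": 1}, {"slide": [-0.226, 0.025, 0.0], "turn": 0.065, "gripper": 1}]'

```text
time_s: 5.68
tcp_pos: [0.5275, -0.1028, 0.0195]
eef_rot: [-179.8, -0.0, -85.3]
contact_force: [0.5, -4.5, 2.5]
gripper_width: 0.0879
gripper_force: 2.3
```

Emit:
send_rows --moves '[{"slide": [-0.044, 0.007, 0.0], "turn": 0.013, "gripper": 1}, {"slide": [-0.09, 0.013, 0.0], "turn": 0.027, "gripper": 1}, {"slide": [-0.135, 0.018, 0.0], "turn": 0.04, "gripper": 1}, {"slide": [-0.18, 0.023, 0.0], "turn": 0.053, "gripper": 1}, {"slide": [-0.225, 0.026, 0.0], "turn": 0.066, "gripper": 1}]'

```text
time_s: 6.1
tcp_pos: [0.5205, -0.0695, 0.0195]
eef_rot: [-179.8, -0.0, -91.2]
contact_force: [-0.0, -4.9, 3.8]
gripper_width: 0.0875
gripper_force: 2.6
```

Emit:
send_rows --moves '[{"slide": [-0.045, 0.007, 0.0], "turn": 0.013, "gripper": 1}, {"slide": [-0.091, 0.013, 0.0], "turn": 0.026, "gripper": 1}, {"slide": [-0.136, 0.018, 0.0], "turn": 0.039, "gripper": 1}, {"slide": [-0.181, 0.022, 0.0], "turn": 0.053, "gripper": 1}, {"slide": [-0.226, 0.025, 0.0], "turn": 0.066, "gripper": 1}]'

```text
time_s: 6.52
tcp_pos: [0.5171, -0.0357, 0.0194]
eef_rot: [-179.9, 0.0, -97.2]
contact_force: [-1.0, -5.7, 4.3]
gripper_width: 0.0872
gripper_force: 2.7
```

Emit:
send_rows --moves '[{"slide": [-0.045, 0.008, 0.0], "turn": 0.013, "gripper": 1}, {"slide": [-0.09, 0.014, 0.0], "turn": 0.026, "gripper": 1}, {"slide": [-0.135, 0.017, 0.0], "turn": 0.036, "gripper": 1}, {"slide": [-0.18, 0.014, 0.0], "turn": 0.036, "gripper": 1}, {"slide": [-0.225, 0.012, 0.0], "turn": 0.036, "gripper": 1}]'

```text
time_s: 6.93
tcp_pos: [0.5193, -0.002, 0.0192]
eef_rot: [-179.9, 0.0, -100.4]
contact_force: [-0.1, -5.4, 3.9]
gripper_width: 0.0874
gripper_force: 2.7
```

Run:
```python
from h import *
cs=[cap('top','top2.png'),cap('scene','scene2.png')]
n=[.53,.06,.03]
hs=[hull(c,BLUE,n,50) for c in cs]
for i in([0,1],[0],[1]): print(fit([cs[k] for k in i],[hs[k] for k in i],BM,[.53,.06,-.1]))
print([cv2.boundingRect(h) for h in hs])
v=np.hstack([cv2.resize(cv2.imread('pics/top2.png')[150:350,200:400],(400,400)),cv2.resize(cv2.imread('pics/scene2.png')[140:340,250:450],(400,400))]); cv2.imwrite('pics/c2.png',v)
```

```text
[0.5309, 0.0594, -17.5, np.float64(0.548)]
[0.5315, 0.0502, 0.7, np.float64(0.927)]
[0.5308, 0.0594, -17.5, np.float64(0.168)]
[(280, 257, 19, 10), (326, 213, 40, 53)]
```

View pics/c2.png

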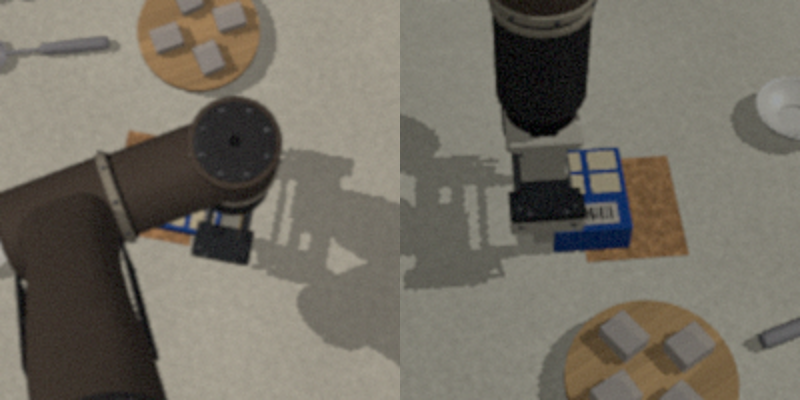

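The picture shows the mould sliding square onto the mat: in the scene crop the blue block's right edge is at about x=625, parallel to the cork edge at about 675. I'll push on and stop slightly short.

Emit:
send_rows --moves '[{"slide": [-0.045, 0.0, 0.0], "turn": 0.0, "gripper": 1}, {"slide": [-0.09, 0.0, 0.0], "turn": 0.0, "gripper": 1}, {"slide": [-0.135, 0.0, 0.0], "turn": 0.0, "gripper": 1}, {"slide": [-0.18, 0.0, 0.0], "turn": 0.0, "gripper": 1}, {"slide": [-0.224, 0.0, 0.0], "turn": 0.0, "gripper": 1}]'

```text
time_s: 7.45
tcp_pos: [0.525, 0.0306, 0.0185]
eef_rot: [-180.0, -0.0, -100.4]
contact_force: [-1.0, -5.4, 4.7]
gripper_width: 0.0873
gripper_force: 2.8
```

Emit:
send_rows --moves '[{"slide": [-0.03, 0.0, 0.0], "turn": 0.0, "gripper": 1}, {"slide": [-0.055, 0.0, 0.0], "turn": 0.0, "gripper": 1}, {"slide": [-0.075, 0.0, 0.0], "turn": 0.0, "gripper": 1}, {"slide": [-0.09, 0.0, 0.0], "turn": 0.0, "gripper": 1}, {"slide": [-0.1, 0.0, 0.0], "turn": 0.0, "gripper": 1}]'

```text
time_s: 7.87
tcp_pos: [0.5278, 0.0455, 0.018]
eef_rot: [180.0, -0.0, -100.4]
contact_force: [-1.4, -6.0, 4.2]
gripper_width: 0.0879
gripper_force: 2.7
```

Emit:
send_rows --moves '[{"slide": [0.05, 0.0, 0.0], "turn": 0.0, "gripper": 1}, {"slide": [0.2, 0.0, 0.0], "turn": 0.0, "gripper": 1}, {"slide": [0.45, 0.0, 0.0], "turn": 0.0, "gripper": 1}, {"slide": [0.7, 0.0, 0.0], "turn": 0.0, "gripper": 1}, {"slide": [0.9, 0.0, 0.0], "turn": 0.0, "gripper": 1}]'

```text
time_s: 8.28
tcp_pos: [0.503, -0.0886, 0.0176]
eef_rot: [-180.0, 0.0, -100.4]
contact_force: [0.7, -1.3, 0.4]
gripper_width: 0.0878
gripper_force: 0.0
```

Run:
```python
from h import *
import json
c=json.load(open('cmd.json')); a=np.radians(c[3]); k=.15*(.9-.1); c[0]+=k*np.cos(a); c[1]+=k*np.sin(a); json.dump(c,open('cmd.json','w')); print(c,get_state()['tcp_pos'])
cs=[cap('top','top3.png'),cap('scene','scene3.png')]
n=[.535,.095,.03]
hs=[hull(c,BLUE,n,50) for c in cs]
for i in([0,1],[0],[1]): print(fit([cs[k] for k in i],[hs[k] for k in i],BM,[.53,.09,-.18]))
print([cv2.boundingRect(h) for h in hs])
for n in('top','scene'): print([(np.round(d['location'],3),d['p']) for d in optics.look_for(n,'label')[:2]])
v=np.hstack([cv2.resize(cv2.imread('pics/top3.png')[150:350,200:400],(400,400)),cv2.resize(cv2.imread('pics/scene3.png')[140:340,250:450],(400,400))]); cv2.imwrite('pics/c3.png',v)
```

```text
[np.float64(0.503656941901699), np.float64(-0.08662332132447859), 0.018049999999999934, -100.41] [ 0.50298238 -0.08857718  0.01764647]
[0.5373, 0.1006, -12.1, np.float64(0.48)]
[0.5819, 0.0699, -63.7, np.float64(0.904)]
[0.5357, 0.1011, -12.0, np.float64(0.054)]
[(267, 218, 22, 11), (341, 212, 45, 52)]
[(array([0.586, 0.116, 0.042]), 0.58)]
[(array([0.56 , 0.096, 0.042]), 0.72)]
```

View pics/c3.png

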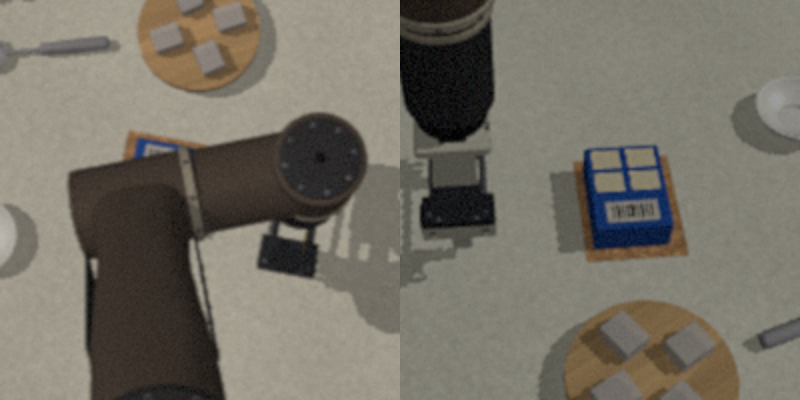

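The scene crop shows the mould flat on the mat with cork on all four sides and its label at about (632,212), facing away from the robot. The arm hides it in the top view, so I'll re-check it later. Next I refine the scanner pose.

```bash
cat > sc.py <<'E'
from h import *
Y2=((18,90,35),(36,255,255))
S=[box(.03,.085,-.03,.03,0,.045),box(-.095,.03,-.014,.014,.022,.048),box(-.093,-.075,-.014,.014,0,.03)]
def draw(c,x,k,ctr,w=50):
    im=cv2.resize(c['img'][ctr[1]-w:ctr[1]+w,ctr[0]-w:ctr[0]+w,::-1],(400,400),interpolation=cv2.INTER_CUBIC); im=cv2.convertScaleAbs(im,alpha=1.8)
    t=np.radians(x[2]); R=np.array([[np.cos(t),np.sin(t),0],[-np.sin(t),np.cos(t),0],[0,0,1]])
    for b in S:
        p=(proj(c,b@R+[x[0],x[1],.001])+.5-np.array(ctr)+w)*200/w
        for i in range(8):
            for j in range(i):
                if bin(i^j).count('1')==1: cv2.line(im,tuple(p[i].astype(int)),tuple(p[j].astype(int)),(0,255,0),1)
    return im
E
python3 - <<'E'
from sc import *
cs=[cap('top'),cap('scene')]
n=[.565,-.375,.035]
hs=[hull(c,Y2,n,32) for c in cs]; print([cv2.boundingRect(h) for h in hs])
for i in([0,1],[0],[1]): x=fit([cs[k] for k in i],[hs[k] for k in i],BH,[.515,-.378,0]); print(x)
x=fit(cs,hs,BH,[.515,-.378,0]); x[2]=-1.5
cv2.imwrite('pics/s1.png',np.hstack([draw(cs[0],x,0,(446,252)),draw(cs[1],x,0,(160,282))]))
E
```

```text
[(434, 220, 27, 24), (139, 278, 35, 36)]
[0.5156, -0.3763, -4.2, np.float64(0.059)]
[0.5164, -0.3791, -3.8, np.float64(0.058)]
[0.5155, -0.375, -4.6, np.float64(0.031)]
```

View pics/s1.png

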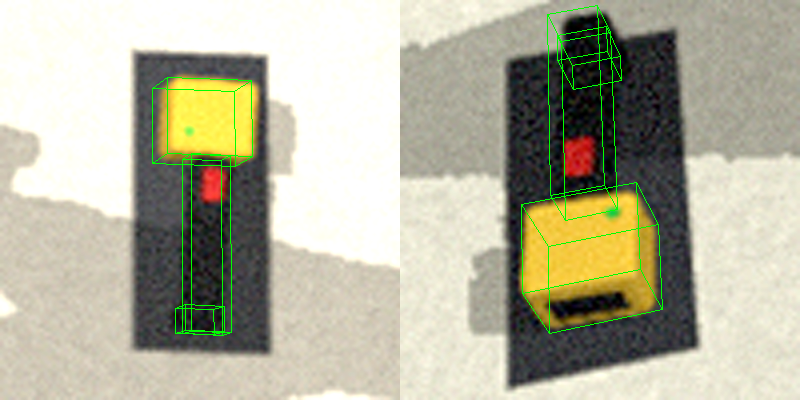

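The overlay shows the yellow head matching, and the handle's rear end swung by about −4° as the fit says. So the scanner is at about (0.516, −0.3765) with yaw −4.3°.

Run:
```python
from pl import *
line([.5037,-.0866,.168,-100.4],1,1)
g=[.5107,-.3761]
line(g+[.12,-184.3],3,1)
line(g+[.0175,-184.3],1,1,3)
```

```text
[{s: [0.0, 0.0, -0.2], t: 0.0, g: 1}, {s: [0.0, 0.0, -0.4], t: 0.0, g: 1}, {s: [0.0, 0.0, -0.6], t: 0.0, g: 1}, {s: [0.0, 0.0, -0.8], t: 0.0, g: 1}, {s: [0.0, 0.0, -1.0], t: 0.0, g: 1}]
cmd [ 5.0370e-01 -8.6600e-02  1.6800e-01 -1.0041e+02]
[{s: [0.13, -0.03, 0.02], t: 0.06, g: 1}, {s: [0.25, -0.05, 0.04], t: 0.12, g: 1}, {s: [0.38, -0.08, 0.06], t: 0.19, g: 1}, {s: [0.5, -0.11, 0.09], t: 0.25, g: 1}, {s: [0.63, -0.13, 0.11], t: 0.31, g: 1}]
[{s: [0.1, -0.08, 0.02], t: 0.06, g: 1}, {s: [0.2, -0.17, 0.04], t: 0.12, g: 1}, {s: [0.3, -0.25, 0.06], t: 0.19, g: 1}, {s: [0.4, -0.33, 0.08], t: 0.25, g: 1}, {s: [0.49, -0.41, 0.1], t: 0.31, g: 1}]
[{s: [0.05, -0.12, 0.02], t: 0.06, g: 1}, {s: [0.1, -0.24, 0.05], t: 0.13, g: 1}, {s: [0.15, -0.36, 0.07], t: 0.19, g: 1}, {s: [0.2, -0.48, 0.09], t: 0.25, g: 1}, {s: [0.25, -0.6, 0.11], t: 0.31, g: 1}]
cmd [ 5.1040e-01 -3.7640e-01  1.2000e-01 -1.8411e+02]
[{s: [0.0, 0.0, 0.137], t: 0.0, g: 1}, {s: [-0.001, 0.001, 0.273], t: 0.001, g: 1}, {s: [-0.001, 0.001, 0.41], t: 0.001, g: 1}, {s: [-0.001, 0.002, 0.547], t: 0.002, g: 1}, {s: [-0.002, 0.002, 0.684], t: 0.002, g: 1}]
cmd [ 5.1080e-01 -3.7610e-01  1.7400e-02 -1.8429e+02]
```

Emit:
send_rows --moves '[{"slide": [0.0, 0.0, -0.2], "turn": 0.0, "gripper": 1}, {"slide": [0.0, 0.0, -0.4], "turn": 0.0, "gripper": 1}, {"slide": [0.0, 0.0, -0.6], "turn": 0.0, "gripper": 1}, {"slide": [0.0, 0.0, -0.8], "turn": 0.0, "gripper": 1}, {"slide": [0.0, 0.0, -1.0], "turn": 0.0, "gripper": 1}]'

```text
time_s: 9.0
tcp_pos: [0.5037, -0.0859, 0.1692]
eef_rot: [-180.0, 0.0, -100.3]
contact_force: [1.2, 0.8, -0.2]
gripper_width: 0.0877
gripper_force: 0.0
```

Emit:
send_rows --moves '[{"slide": [0.13, -0.03, 0.02], "turn": 0.06, "gripper": 1}, {"slide": [0.25, -0.05, 0.04], "turn": 0.12, "gripper": 1}, {"slide": [0.38, -0.08, 0.06], "turn": 0.19, "gripper": 1}, {"slide": [0.5, -0.11, 0.09], "turn": 0.25, "gripper": 1}, {"slide": [0.63, -0.13, 0.11], "turn": 0.31, "gripper": 1}]'

```text
time_s: 9.42
tcp_pos: [0.5065, -0.183, 0.151]
eef_rot: [-180.0, 0.0, -128.4]
contact_force: [1.3, 0.2, 0.4]
gripper_width: 0.0875
gripper_force: 0.0
```

Emit:
send_rows --moves '[{"slide": [0.1, -0.08, 0.02], "turn": 0.06, "gripper": 1}, {"slide": [0.2, -0.17, 0.04], "turn": 0.12, "gripper": 1}, {"slide": [0.3, -0.25, 0.06], "turn": 0.19, "gripper": 1}, {"slide": [0.4, -0.33, 0.08], "turn": 0.25, "gripper": 1}, {"slide": [0.49, -0.41, 0.1], "turn": 0.31, "gripper": 1}]'

```text
time_s: 9.83
tcp_pos: [0.5091, -0.2792, 0.1359]
eef_rot: [180.0, 0.0, -156.4]
contact_force: [-0.1, 1.3, -0.7]
gripper_width: 0.0877
gripper_force: 0.0
```

Emit:
send_rows --moves '[{"slide": [0.05, -0.12, 0.02], "turn": 0.06, "gripper": 1}, {"slide": [0.1, -0.24, 0.05], "turn": 0.13, "gripper": 1}, {"slide": [0.15, -0.36, 0.07], "turn": 0.19, "gripper": 1}, {"slide": [0.2, -0.48, 0.09], "turn": 0.25, "gripper": 1}, {"slide": [0.25, -0.6, 0.11], "turn": 0.31, "gripper": 1}]'

```text
time_s: 10.25
tcp_pos: [0.5115, -0.3766, 0.1193]
eef_rot: [180.0, 0.0, 175.7]
contact_force: [0.1, 0.7, 0.3]
gripper_width: 0.0878
gripper_force: 0.0
```

Run:
```python
from h import *
s=get_state(); print(s['tcp_pos'],s['eef_rot'],s['joints'].round(1))
cs=[cap('top','top4.png'),cap('scene')]
n=[.537,.102,.03]
hs=[hull(c,BLUE,n,45) for c in cs]
for i in([0,1],[0],[1]): print(fit([cs[k] for k in i],[hs[k] for k in i],BM,[.535,.1,-.2]))
print([cv2.boundingRect(h) for h in hs])
for n in('top','scene'): print([(np.round(d['location'],3),d['p']) for d in optics.look_for(n,'label')[:2]])
```

```text
[ 0.51145231 -0.37660332  0.11931553] [1.79993441e+02 1.63988424e-02 1.75745588e+02] [-18.8  21.7 -12.5  -0.  -55.8 -75.5]
[0.5377, 0.0995, -11.0, np.float64(0.06)]
[0.5392, 0.0982, -9.0, np.float64(0.049)]
[0.5356, 0.1011, -11.7, np.float64(0.054)]
[(260, 219, 39, 47), (341, 212, 45, 52)]
[(array([0.539, 0.1  , 0.044]), 0.7)]
[(array([0.558, 0.096, 0.042]), 0.95)]
```

Emit:
send_rows --moves '[{"slide": [0.0, 0.0, 0.137], "turn": 0.0, "gripper": 1}, {"slide": [-0.001, 0.001, 0.273], "turn": 0.001, "gripper": 1}, {"slide": [-0.001, 0.001, 0.41], "turn": 0.001, "gripper": 1}, {"slide": [-0.001, 0.002, 0.547], "turn": 0.002, "gripper": 1}, {"slide": [-0.002, 0.002, 0.684], "turn": 0.002, "gripper": 1}]'

```text
time_s: 10.87
tcp_pos: [0.5115, -0.3751, 0.0167]
eef_rot: [-180.0, 0.1, 175.9]
contact_force: [0.9, 0.2, -0.2]
gripper_width: 0.0874
gripper_force: 0.0
```

Emit:
send_rows --moves '[{"slide": [0, 0, 0], "turn": 0, "gripper": 0.6}, {"slide": [0, 0, 0], "turn": 0, "gripper": 0.4}, {"slide": [0, 0, 0], "turn": 0, "gripper": 0.3}, {"slide": [0, 0, 0], "turn": 0, "gripper": 0.2}, {"slide": [0, 0, 0], "turn": 0, "gripper": 0.1}]' --newtons 25

```text
time_s: 11.28
tcp_pos: [0.5118, -0.3767, 0.0186]
eef_rot: [-180.0, 0.1, 175.8]
contact_force: [0.3, 0.4, 0.2]
gripper_width: 0.0599
gripper_force: 0.0
```

Emit:
send_rows --moves '[{"slide": [0, 0, 0], "turn": 0, "gripper": 0.1}, {"slide": [0, 0, 0], "turn": 0, "gripper": 0.1}, {"slide": [0, 0, 0], "turn": 0, "gripper": 0.1}, {"slide": [0, 0, 0], "turn": 0, "gripper": 0.1}, {"slide": [0, 0, 0], "turn": 0, "gripper": 0.1}]'

```text
time_s: 11.7
tcp_pos: [0.5107, -0.3765, 0.0172]
eef_rot: [180.0, 0.0, 175.7]
contact_force: [-0.5, 0.0, 1.0]
gripper_width: 0.0279
gripper_force: 25.0
```

Run:
```python
from pl import *
line([.5108,-.3761,.1674,-184.3],2,.1)
g=[.511,.1047]
line([.511,.02,.19,-189],4,.1)
line(g+[.165,-190.8],1,.1,3)
```

```text
[{s: [0.0, 0.0, -0.1], t: 0.0, g: 0.1}, {s: [0.0, 0.0, -0.2], t: 0.0, g: 0.1}, {s: [0.0, 0.0, -0.3], t: 0.0, g: 0.1}, {s: [0.0, 0.0, -0.4], t: 0.0, g: 0.1}, {s: [0.0, 0.0, -0.5], t: 0.0, g: 0.1}]
[{s: [0.0, 0.0, -0.1], t: 0.0, g: 0.1}, {s: [0.0, 0.0, -0.2], t: 0.0, g: 0.1}, {s: [0.0, 0.0, -0.3], t: 0.0, g: 0.1}, {s: [0.0, 0.0, -0.4], t: 0.0, g: 0.1}, {s: [0.0, 0.0, -0.5], t: 0.0, g: 0.1}]
cmd [ 5.1080e-01 -3.7610e-01  1.6740e-01 -1.8429e+02]
[{s: [0.01, 0.13, -0.01], t: 0.0, g: 0.1}, {s: [0.02, 0.26, -0.02], t: 0.01, g: 0.1}, {s: [0.03, 0.39, -0.02], t: 0.01, g: 0.1}, {s: [0.04, 0.53, -0.03], t: 0.01, g: 0.1}, {s: [0.05, 0.66, -0.04], t: 0.01, g: 0.1}]
[{s: [0.01, 0.13, -0.01], t: 0.01, g: 0.1}, {s: [0.02, 0.26, -0.01], t: 0.01, g: 0.1}, {s: [0.03, 0.39, -0.02], t: 0.01, g: 0.1}, {s: [0.05, 0.52, -0.03], t: 0.01, g: 0.1}, {s: [0.06, 0.66, -0.04], t: 0.02, g: 0.1}]
[{s: [0.01, 0.13, 0.0], t: 0.0, g: 0.1}, {s: [0.03, 0.26, -0.01], t: 0.0, g: 0.1}, {s: [0.05, 0.39, -0.02], t: 0.0, g: 0.1}, {s: [0.06, 0.52, -0.03], t: 0.01, g: 0.1}, {s: [0.08, 0.65, -0.03], t: 0.01, g: 0.1}]
[{s: [0.02, 0.13, -0.01], t: 0.0, g: 0.1}, {s: [0.03, 0.26, -0.02], t: 0.0, g: 0.1}, {s: [0.05, 0.39, -0.03], t: 0.01, g: 0.1}, {s: [0.07, 0.52, -0.03], t: 0.01, g: 0.1}, {s: [0.09, 0.66, -0.04], t: 0.01, g: 0.1}]
cmd [ 5.1090e-01  2.0800e-02  1.8990e-01 -1.8879e+02]
[{s: [0.017, 0.111, 0.033], t: 0.004, g: 0.1}, {s: [0.034, 0.221, 0.067], t: 0.009, g: 0.1}, {s: [0.051, 0.332, 0.1], t: 0.013, g: 0.1}, {s: [0.068, 0.443, 0.133], t: 0.018, g: 0.1}, {s: [0.085, 0.553, 0.166], t: 0.022, g: 0.1}]
cmd [ 5.1090e-01  1.0470e-01  1.6500e-01 -1.9077e+02]
```

Emit:
send_rows --moves '[{"slide": [0, 0, -0.1], "turn": 0, "gripper": 0.1}, {"slide": [0, 0, -0.2], "turn": 0, "gripper": 0.1}, {"slide": [0, 0, -0.3], "turn": 0, "gripper": 0.1}, {"slide": [0, 0, -0.4], "turn": 0, "gripper": 0.1}, {"slide": [0, 0, -0.5], "turn": 0, "gripper": 0.1}]'

```text
time_s: 12.12
tcp_pos: [0.5103, -0.3764, 0.0923]
eef_rot: [180.0, -0.1, 175.7]
contact_force: [0.4, -0.6, -1.6]
gripper_width: 0.0278
gripper_force: 25.0
```

Emit:
send_rows --moves '[{"slide": [0, 0, -0.1], "turn": 0, "gripper": 0.1}, {"slide": [0, 0, -0.2], "turn": 0, "gripper": 0.1}, {"slide": [0, 0, -0.3], "turn": 0, "gripper": 0.1}, {"slide": [0, 0, -0.4], "turn": 0, "gripper": 0.1}, {"slide": [0, 0, -0.5], "turn": 0, "gripper": 0.1}]'

```text
time_s: 12.53
tcp_pos: [0.5103, -0.3763, 0.1673]
eef_rot: [180.0, -0.1, 175.7]
contact_force: [-0.6, 0.0, -1.8]
gripper_width: 0.0279
gripper_force: 25.0
```

Run:
```python
from h import *
s=get_state(); print(s['tcp_pos'],s['eef_rot'],s['contact_force'],s['gripper_width'])
c=cap('scene','lift.png'); cv2.imwrite('pics/lift_c.png',cv2.resize(cv2.imread('pics/lift.png')[180:380,60:300],(720,600)))
```

```text
[ 0.51026667 -0.37634037  0.16727515] [ 1.79970445e+02 -5.06041591e-02  1.75699465e+02] [-0.61498258  0.02693628 -1.82902003] 0.027949767028147166
```

View pics/lift_c.png

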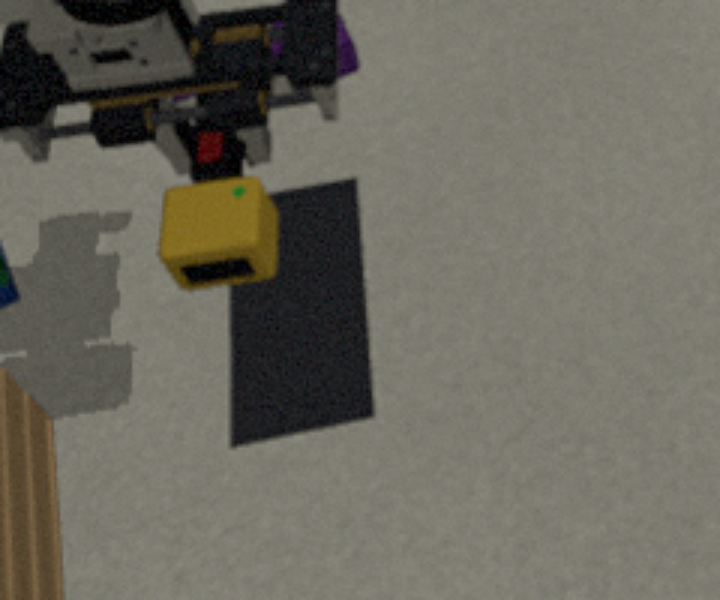

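The scanner hangs level in the fingers, with its head at about (220,230) in the crop and clear of the pad. Carrying it over.

Emit:
send_rows --moves '[{"slide": [0.01, 0.13, -0.01], "turn": 0.0, "gripper": 0.1}, {"slide": [0.02, 0.26, -0.02], "turn": 0.01, "gripper": 0.1}, {"slide": [0.03, 0.39, -0.02], "turn": 0.01, "gripper": 0.1}, {"slide": [0.04, 0.53, -0.03], "turn": 0.01, "gripper": 0.1}, {"slide": [0.05, 0.66, -0.04], "turn": 0.01, "gripper": 0.1}]'

```text
time_s: 13.0
tcp_pos: [0.51, -0.2762, 0.1723]
eef_rot: [180.0, -0.1, 174.8]
contact_force: [0.5, 0.2, -1.2]
gripper_width: 0.0282
gripper_force: 25.0
```

Emit:
send_rows --moves '[{"slide": [0.01, 0.13, -0.01], "turn": 0.01, "gripper": 0.1}, {"slide": [0.02, 0.26, -0.01], "turn": 0.01, "gripper": 0.1}, {"slide": [0.03, 0.39, -0.02], "turn": 0.01, "gripper": 0.1}, {"slide": [0.05, 0.52, -0.03], "turn": 0.01, "gripper": 0.1}, {"slide": [0.06, 0.66, -0.04], "turn": 0.02, "gripper": 0.1}]'

```text
time_s: 13.42
tcp_pos: [0.5099, -0.177, 0.1784]
eef_rot: [180.0, -0.1, 173.0]
contact_force: [0.4, 0.4, -2.9]
gripper_width: 0.0275
gripper_force: 25.0
```

Emit:
send_rows --moves '[{"slide": [0.01, 0.13, 0.0], "turn": 0.0, "gripper": 0.1}, {"slide": [0.03, 0.26, -0.01], "turn": 0.0, "gripper": 0.1}, {"slide": [0.05, 0.39, -0.02], "turn": 0.0, "gripper": 0.1}, {"slide": [0.06, 0.52, -0.03], "turn": 0.01, "gripper": 0.1}, {"slide": [0.08, 0.65, -0.03], "turn": 0.01, "gripper": 0.1}]'

```text
time_s: 13.83
tcp_pos: [0.5104, -0.0787, 0.1833]
eef_rot: [180.0, -0.0, 172.1]
contact_force: [1.0, 0.0, -1.0]
gripper_width: 0.0276
gripper_force: 25.0
```

Emit:
send_rows --moves '[{"slide": [0.02, 0.13, -0.01], "turn": 0.0, "gripper": 0.1}, {"slide": [0.03, 0.26, -0.02], "turn": 0.0, "gripper": 0.1}, {"slide": [0.05, 0.39, -0.03], "turn": 0.01, "gripper": 0.1}, {"slide": [0.07, 0.52, -0.03], "turn": 0.01, "gripper": 0.1}, {"slide": [0.09, 0.66, -0.04], "turn": 0.01, "gripper": 0.1}]'

```text
time_s: 14.25
tcp_pos: [0.5101, 0.021, 0.1889]
eef_rot: [-180.0, -0.1, 171.2]
contact_force: [-0.1, 0.2, -2.1]
gripper_width: 0.0277
gripper_force: 25.0
```

Emit:
send_rows --moves '[{"slide": [0.017, 0.111, 0.033], "turn": 0.004, "gripper": 0.1}, {"slide": [0.034, 0.221, 0.067], "turn": 0.009, "gripper": 0.1}, {"slide": [0.051, 0.332, 0.1], "turn": 0.013, "gripper": 0.1}, {"slide": [0.068, 0.443, 0.133], "turn": 0.018, "gripper": 0.1}, {"slide": [0.085, 0.553, 0.166], "turn": 0.022, "gripper": 0.1}]'

```text
time_s: 14.67
tcp_pos: [0.5104, 0.105, 0.1639]
eef_rot: [-180.0, -0.0, 169.2]
contact_force: [0.7, -0.3, -2.0]
gripper_width: 0.0277
gripper_force: 25.0
```

Run:
```python
from sc import *
s=get_state(); print(s['tcp_pos'],s['eef_rot'],s['contact_force'],s['gripper_width'])
cs=[cap('top'),cap('scene','scan1.png')]
zu=s['tcp_pos'][2]-.0164; B=BH+[0,0,zu]; n=[.575,.09,zu+.04]
hs=[hull(c,Y2,n,45) for c in cs]; print([cv2.boundingRect(h) for h in hs])
for i in(0,1): print(fit([cs[i]],[hs[i]],B,[.515,.1,-.19]))
cv2.imwrite('pics/scan1_c.png',cv2.resize(cv2.imread('pics/scan1.png')[120:320,250:490],(720,600)))
```

```text
[0.51038643 0.10495284 0.1638568 ] [-1.79986876e+02 -3.64274115e-02  1.69204707e+02] [ 0.6841035  -0.27857901 -1.97020351] 0.027723374779531684
[(285, 210, 8, 12), (355, 191, 34, 35)]
[0.5137, 0.0375, 6.4, np.float64(0.886)]
[0.5162, 0.1095, -14.9, np.float64(0.07)]
```

View pics/scan1_c.png

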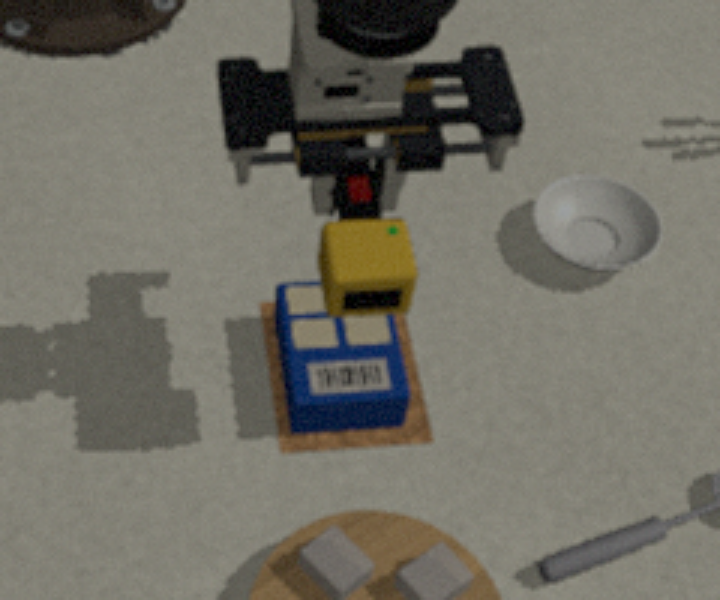

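The scanner is level over the mould, and both fits agree that the window is over the label to within about 2 mm. The label itself still shows at (348,376), as expected from this slanted view. I'll lower it 22 mm and hold.

Emit:
send_rows --moves '[{"slide": [0, 0, 0.03], "turn": 0, "gripper": 0.1}, {"slide": [0, 0, 0.06], "turn": 0, "gripper": 0.1}, {"slide": [0, 0, 0.1], "turn": 0, "gripper": 0.1}, {"slide": [0, 0, 0.13], "turn": 0, "gripper": 0.1}, {"slide": [0, 0, 0.15], "turn": 0, "gripper": 0.1}]'

```text
time_s: 15.18
tcp_pos: [0.5105, 0.1035, 0.1412]
eef_rot: [-180.0, -0.0, 169.2]
contact_force: [0.1, -1.2, -1.0]
gripper_width: 0.0279
gripper_force: 25.0
```

Emit:
send_rows --moves '[{"slide": [0, 0, 0], "turn": 0, "gripper": 0.1}, {"slide": [0, 0, 0], "turn": 0, "gripper": 0.1}, {"slide": [0, 0, 0], "turn": 0, "gripper": 0.1}, {"slide": [0, 0, 0], "turn": 0, "gripper": 0.1}, {"slide": [0, 0, 0], "turn": 0, "gripper": 0.1}]'

```text
time_s: 15.6
tcp_pos: [0.511, 0.1043, 0.1424]
eef_rot: [180.0, 0.0, 169.2]
contact_force: [-0.0, 0.2, -1.5]
gripper_width: 0.0279
gripper_force: 25.0
```

Run:
```python
from sc import *
from pl import *
s=get_state(); print(s['tcp_pos'],s['eef_rot'])
c=cap('scene','scan2.png'); zu=s['tcp_pos'][2]-.0164
h=hull(c,Y2,[.575,.093,zu+.03],45); x=fit([c],[h],BH+[0,0,zu],[.515,.105,-.19]); print(x,'window',x[0]+.06*np.cos(np.radians(x[2])),x[1]+.06*np.sin(np.radians(x[2])))
c1=cap('scene'); print('label px ray',ray(c1,[(366,245.3)],.046))
k=load(); k[2]-=.0225; json.dump(k,open(F,'w')); print(k)
```

```text
[0.51102995 0.10429871 0.14239159] [1.79980235e+02 2.57399851e-02 1.69235306e+02]
[0.5167, 0.1059, -13.4, np.float64(0.069)] window 0.5750665526925638 0.09199512579035056
label px ray [[0.57665488 0.09358914 0.046     ]]
[0.5109326275762057, 0.1046764844036846, 0.1425499999999999, -190.77000000000004]
```

Emit:
send_rows --moves '[{"slide": [0, 0, 0], "turn": 0, "gripper": 0.1}, {"slide": [0, 0, 0], "turn": 0, "gripper": 0.1}, {"slide": [0, 0, 0], "turn": 0, "gripper": 0.1}, {"slide": [0, 0, 0], "turn": 0, "gripper": 0.1}, {"slide": [0, 0, 0], "turn": 0, "gripper": 0.1}]'

```text
time_s: 16.12
tcp_pos: [0.5109, 0.1042, 0.1421]
eef_rot: [-180.0, 0.0, 169.2]
contact_force: [0.1, -0.5, -1.5]
gripper_width: 0.0278
gripper_force: 25.0
```

Emit:
send_rows --moves '[{"slide": [0, 0, 0], "turn": 0, "gripper": 0.1}, {"slide": [0, 0, 0], "turn": 0, "gripper": 0.1}, {"slide": [0, 0, 0], "turn": 0, "gripper": 0.1}, {"slide": [0, 0, 0], "turn": 0, "gripper": 0.1}, {"slide": [0, 0, 0], "turn": 0, "gripper": 0.1}]'

```text
time_s: 16.53
tcp_pos: [0.5109, 0.1042, 0.1421]
eef_rot: [-180.0, 0.0, 169.2]
contact_force: [0.9, -0.4, -1.5]
gripper_width: 0.0278
gripper_force: 25.0
```

Emit:
send_rows --moves '[{"slide": [0, 0, 0], "turn": 0, "gripper": 0.1}, {"slide": [0, 0, 0], "turn": 0, "gripper": 0.1}, {"slide": [0, 0, 0], "turn": 0, "gripper": 0.1}, {"slide": [0, 0, 0], "turn": 0, "gripper": 0.1}, {"slide": [0, 0, 0], "turn": 0, "gripper": 0.1}]'

```text
time_s: 16.95
tcp_pos: [0.5109, 0.1042, 0.1421]
eef_rot: [180.0, 0.0, 169.2]
contact_force: [0.3, 0.5, -1.9]
gripper_width: 0.0284
gripper_force: 25.0
```

Emit:
send_rows --moves '[{"slide": [0, 0, 0], "turn": 0, "gripper": 0.1}, {"slide": [0, 0, 0], "turn": 0, "gripper": 0.1}, {"slide": [0, 0, 0], "turn": 0, "gripper": 0.1}, {"slide": [0, 0, 0], "turn": 0, "gripper": 0.1}, {"slide": [0, 0, 0], "turn": 0, "gripper": 0.1}]'

```text
time_s: 17.37
tcp_pos: [0.5109, 0.1042, 0.1421]
eef_rot: [-180.0, -0.0, 169.2]
contact_force: [0.3, 0.8, -2.1]
gripper_width: 0.028
gripper_force: 25.0
```

Run:
```python
from pl import *
from h import get_state
s=get_state(); print(s['time_s'],s['tcp_pos'])
line([.511,-.02,.175,-189],1,.1)
line([.512,-.36,.165,-184.3],3,.1)
g=[.5125,-.378]
line(g+[.06,-184.3],1,.1,3)
line(g+[.018,-184.3],2,.1,3)
```

```text
17.3667 [0.5108551  0.1042339  0.14211038]
[{s: [-0.03, -0.16, -0.04], t: 0.0, g: 0.1}, {s: [-0.06, -0.33, -0.09], t: -0.01, g: 0.1}, {s: [-0.09, -0.49, -0.13], t: -0.01, g: 0.1}, {s: [-0.12, -0.65, -0.17], t: -0.02, g: 0.1}, {s: [-0.16, -0.82, -0.22], t: -0.02, g: 0.1}]
cmd [ 5.1150e-01 -2.0600e-02  1.7550e-01 -1.8897e+02]
[{s: [-0.02, -0.15, 0.0], t: 0.0, g: 0.1}, {s: [-0.05, -0.3, 0.01], t: -0.01, g: 0.1}, {s: [-0.07, -0.45, 0.01], t: -0.01, g: 0.1}, {s: [-0.09, -0.6, 0.02], t: -0.01, g: 0.1}, {s: [-0.12, -0.74, 0.02], t: -0.02, g: 0.1}]
[{s: [-0.02, -0.15, 0.01], t: 0.0, g: 0.1}, {s: [-0.04, -0.3, 0.01], t: 0.0, g: 0.1}, {s: [-0.06, -0.45, 0.02], t: -0.01, g: 0.1}, {s: [-0.07, -0.6, 0.02], t: -0.01, g: 0.1}, {s: [-0.09, -0.75, 0.03], t: -0.01, g: 0.1}]
[{s: [-0.02, -0.15, 0.0], t: -0.01, g: 0.1}, {s: [-0.04, -0.3, 0.01], t: -0.01, g: 0.1}, {s: [-0.05, -0.45, 0.01], t: -0.01, g: 0.1}, {s: [-0.07, -0.6, 0.02], t: -0.02, g: 0.1}, {s: [-0.09, -0.75, 0.02], t: -0.02, g: 0.1}]
cmd [ 5.1250e-01 -3.5970e-01  1.6500e-01 -1.8447e+02]
[{s: [-0.002, -0.024, 0.14], t: 0.0, g: 0.1}, {s: [-0.004, -0.049, 0.28], t: -0.001, g: 0.1}, {s: [-0.006, -0.073, 0.42], t: -0.001, g: 0.1}, {s: [-0.008, -0.097, 0.56], t: -0.002, g: 0.1}, {s: [-0.01, -0.122, 0.7], t: -0.002, g: 0.1}]
cmd [ 5.1260e-01 -3.7810e-01  6.0000e-02 -1.8429e+02]
[{s: [0.0, 0.0, 0.028], t: 0.0, g: 0.1}, {s: [0.0, 0.0, 0.056], t: 0.0, g: 0.1}, {s: [0.0, 0.0, 0.084], t: 0.0, g: 0.1}, {s: [0.0, 0.0, 0.112], t: 0.0, g: 0.1}, {s: [0.0, 0.0, 0.14], t: 0.0, g: 0.1}]
[{s: [0.0, 0.0, 0.028], t: 0.0, g: 0.1}, {s: [0.0, 0.0, 0.056], t: 0.0, g: 0.1}, {s: [0.0, 0.0, 0.084], t: 0.0, g: 0.1}, {s: [0.0, 0.0, 0.112], t: 0.0, g: 0.1}, {s: [0.0, 0.0, 0.14], t: 0.0, g: 0.1}]
cmd [ 5.1260e-01 -3.7810e-01  1.8000e-02 -1.8429e+02]
```

Emit:
send_rows --moves '[{"slide": [-0.03, -0.16, -0.04], "turn": 0.0, "gripper": 0.1}, {"slide": [-0.06, -0.33, -0.09], "turn": -0.01, "gripper": 0.1}, {"slide": [-0.09, -0.49, -0.13], "turn": -0.01, "gripper": 0.1}, {"slide": [-0.12, -0.65, -0.17], "turn": -0.02, "gripper": 0.1}, {"slide": [-0.16, -0.82, -0.22], "turn": -0.02, "gripper": 0.1}]'

```text
time_s: 17.78
tcp_pos: [0.511, -0.022, 0.1753]
eef_rot: [180.0, -0.0, 171.1]
contact_force: [0.2, -0.3, -2.0]
gripper_width: 0.0276
gripper_force: 25.0
```

Emit:
send_rows --moves '[{"slide": [-0.02, -0.15, 0.0], "turn": 0.0, "gripper": 0.1}, {"slide": [-0.05, -0.3, 0.01], "turn": -0.01, "gripper": 0.1}, {"slide": [-0.07, -0.45, 0.01], "turn": -0.01, "gripper": 0.1}, {"slide": [-0.09, -0.6, 0.02], "turn": -0.01, "gripper": 0.1}, {"slide": [-0.12, -0.74, 0.02], "turn": -0.02, "gripper": 0.1}]'

```text
time_s: 18.2
tcp_pos: [0.5114, -0.1347, 0.172]
eef_rot: [180.0, -0.0, 172.8]
contact_force: [-0.3, 0.2, -0.7]
gripper_width: 0.0278
gripper_force: 25.0
```

Emit:
send_rows --moves '[{"slide": [-0.02, -0.15, 0.01], "turn": 0.0, "gripper": 0.1}, {"slide": [-0.04, -0.3, 0.01], "turn": 0.0, "gripper": 0.1}, {"slide": [-0.06, -0.45, 0.02], "turn": -0.01, "gripper": 0.1}, {"slide": [-0.07, -0.6, 0.02], "turn": -0.01, "gripper": 0.1}, {"slide": [-0.09, -0.75, 0.03], "turn": -0.01, "gripper": 0.1}]'

```text
time_s: 18.62
tcp_pos: [0.5111, -0.248, 0.1677]
eef_rot: [-180.0, 0.0, 173.7]
contact_force: [0.7, -0.9, -0.8]
gripper_width: 0.0281
gripper_force: 25.0
```

Emit:
send_rows --moves '[{"slide": [-0.02, -0.15, 0.0], "turn": -0.01, "gripper": 0.1}, {"slide": [-0.04, -0.3, 0.01], "turn": -0.01, "gripper": 0.1}, {"slide": [-0.05, -0.45, 0.01], "turn": -0.01, "gripper": 0.1}, {"slide": [-0.07, -0.6, 0.02], "turn": -0.02, "gripper": 0.1}, {"slide": [-0.09, -0.75, 0.02], "turn": -0.02, "gripper": 0.1}]'

```text
time_s: 19.03
tcp_pos: [0.5121, -0.3612, 0.1642]
eef_rot: [180.0, -0.0, 175.6]
contact_force: [0.7, 0.5, -1.7]
gripper_width: 0.0277
gripper_force: 25.0
```

Emit:
send_rows --moves '[{"slide": [-0.002, -0.024, 0.14], "turn": 0.0, "gripper": 0.1}, {"slide": [-0.004, -0.049, 0.28], "turn": -0.001, "gripper": 0.1}, {"slide": [-0.006, -0.073, 0.42], "turn": -0.001, "gripper": 0.1}, {"slide": [-0.008, -0.097, 0.56], "turn": -0.002, "gripper": 0.1}, {"slide": [-0.01, -0.122, 0.7], "turn": -0.002, "gripper": 0.1}]'

```text
time_s: 19.45
tcp_pos: [0.5124, -0.3788, 0.0585]
eef_rot: [-180.0, -0.0, 175.7]
contact_force: [0.9, 0.9, -1.9]
gripper_width: 0.0279
gripper_force: 25.0
```

Emit:
send_rows --moves '[{"slide": [0, 0, 0.028], "turn": 0, "gripper": 0.1}, {"slide": [0, 0, 0.056], "turn": 0, "gripper": 0.1}, {"slide": [0, 0, 0.084], "turn": 0, "gripper": 0.1}, {"slide": [0, 0, 0.112], "turn": 0, "gripper": 0.1}, {"slide": [0, 0, 0.14], "turn": 0, "gripper": 0.1}]'

```text
time_s: 19.87
tcp_pos: [0.5133, -0.3786, 0.0396]
eef_rot: [-180.0, 0.1, 175.7]
contact_force: [-0.1, 0.2, -1.7]
gripper_width: 0.0275
gripper_force: 25.0
```

Emit:
send_rows --moves '[{"slide": [0, 0, 0.028], "turn": 0, "gripper": 0.1}, {"slide": [0, 0, 0.056], "turn": 0, "gripper": 0.1}, {"slide": [0, 0, 0.084], "turn": 0, "gripper": 0.1}, {"slide": [0, 0, 0.112], "turn": 0, "gripper": 0.1}, {"slide": [0, 0, 0.14], "turn": 0, "gripper": 0.1}]'

```text
time_s: 20.28
tcp_pos: [0.5126, -0.3785, 0.0173]
eef_rot: [-180.0, 0.0, 175.7]
contact_force: [-0.0, -0.5, -1.2]
gripper_width: 0.0279
gripper_force: 25.0
```

Emit:
send_rows --moves '[{"slide": [0, 0, 0], "turn": 0, "gripper": 0.1}, {"slide": [0, 0, 0], "turn": 0, "gripper": 0.1}, {"slide": [0, 0, 0], "turn": 0, "gripper": 0.1}, {"slide": [0, 0, 0], "turn": 0, "gripper": 0.1}, {"slide": [0, 0, 0], "turn": 0, "gripper": 0.1}]'

```text
time_s: 20.7
tcp_pos: [0.5125, -0.3785, 0.0176]
eef_rot: [180.0, 0.0, 175.7]
contact_force: [0.5, -0.3, -2.4]
gripper_width: 0.0279
gripper_force: 25.0
```

Emit:
send_rows --moves '[{"slide": [0, 0, 0.004], "turn": 0, "gripper": 0.1}, {"slide": [0, 0, 0.005], "turn": 0, "gripper": 0.1}, {"slide": [0, 0, 0.005], "turn": 0, "gripper": 0.3}, {"slide": [0, 0, 0.005], "turn": 0, "gripper": 0.4}, {"slide": [0, 0, 0.005], "turn": 0, "gripper": 0.6}]'

```text
time_s: 21.12
tcp_pos: [0.5127, -0.3786, 0.0171]
eef_rot: [-180.0, 0.0, 175.7]
contact_force: [-0.0, -0.6, 0.2]
gripper_width: 0.0364
gripper_force: 0.0
```

Emit:
send_rows --moves '[{"slide": [0, 0, 0], "turn": 0, "gripper": 0.8}, {"slide": [0, 0, 0], "turn": 0, "gripper": 1}, {"slide": [0, 0, 0], "turn": 0, "gripper": 1}, {"slide": [0, 0, 0], "turn": 0, "gripper": 1}, {"slide": [0, 0, 0], "turn": 0, "gripper": 1}]'

```text
time_s: 21.53
tcp_pos: [0.5125, -0.3785, 0.0169]
eef_rot: [-180.0, 0.0, 175.7]
contact_force: [-0.0, -0.7, -0.1]
gripper_width: 0.069
gripper_force: 0.0
```

Emit:
send_rows --moves '[{"slide": [0, 0, -0.1], "turn": 0, "gripper": 1}, {"slide": [0, 0, -0.25], "turn": 0, "gripper": 1}, {"slide": [0, 0, -0.45], "turn": 0, "gripper": 1}, {"slide": [0, 0, -0.7], "turn": 0, "gripper": 1}, {"slide": [0, 0, -1.0], "turn": 0, "gripper": 1}]'

```text
time_s: 21.95
tcp_pos: [0.5114, -0.378, 0.1637]
eef_rot: [179.9, -0.2, 175.7]
contact_force: [0.5, -0.4, 0.9]
gripper_width: 0.0875
gripper_force: 0.0
```

Emit:
send_rows --moves '[{"slide": [0, 0.2, 0], "turn": 0, "gripper": 1}, {"slide": [0, 0.4, 0], "turn": 0, "gripper": 1}, {"slide": [0, 0.6, 0], "turn": 0, "gripper": 1}, {"slide": [0, 0.8, 0], "turn": 0, "gripper": 1}, {"slide": [0, 1.0, 0], "turn": 0, "gripper": 1}]'

```text
time_s: 22.37
tcp_pos: [0.5236, -0.2277, 0.1638]
eef_rot: [180.0, 0.0, 175.7]
contact_force: [0.3, 0.4, 0.9]
gripper_width: 0.0873
gripper_force: 0.0
```

Run:
```python
from sc import *
s=get_state(); print(s['time_s'],s['tcp_pos'],s['contact_force'])
cs=[cap('top','fin_t.png'),cap('scene','fin_s.png')]
for nm,col,b,x0,n,r in(('mould',BLUE,BM,[.535,.1,-.2],[.537,.102,.03],45),('head',Y2,BH,[.515,-.378,0],[.565,-.377,.035],32)):
    hs=[hull(c,col,n,r) for c in cs]
    for i in(0,1): print(nm,fit([cs[i]],[hs[i]],b,x0))
for t in('dish','burnisher','block1'): print(t,[np.round(d['location'],3).tolist() for d in optics.look_for('scene',t)])
a,b=cv2.imread('pics/fin_t.png')[130:380,150:550],cv2.imread('pics/fin_s.png')[100:400,100:500]
cv2.imwrite('pics/fin.png',np.hstack([cv2.resize(a,(400,250)),cv2.resize(b,(400,300))[:250]]) )
```

```text
22.3667 [ 0.52355447 -0.22765813  0.16375849] [0.32708016 0.43213158 0.87332815]
mould [0.5388, 0.0984, -8.9, np.float64(0.051)]
mould [0.5356, 0.1012, -11.6, np.float64(0.051)]
head [0.5188, -0.4282, 35.7, np.float64(0.667)]
head [0.5176, -0.3787, -4.1, np.float64(0.02)]
dish [[0.459, 0.372, 0.014]]
burnisher [[0.745, 0.29, 0.01]]
block1 [[0.82, 0.062, 0.05], [0.725, 0.027, 0.047], [0.756, 0.095, 0.046], [0.788, 0.007, 0.05]]
```

View pics/fin_s.png

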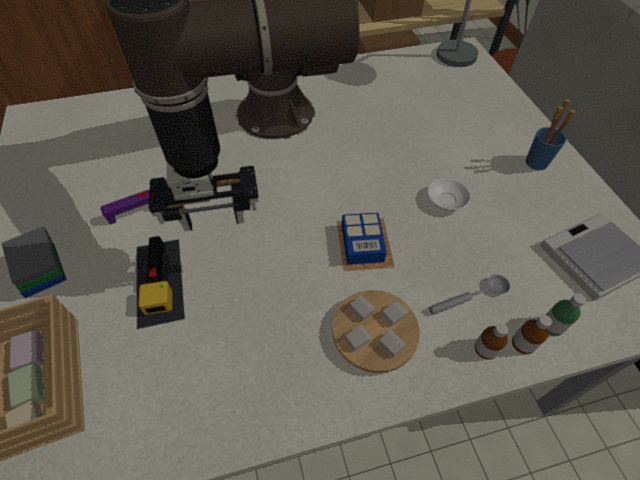

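The scanner stands upright on its pad at about (155,285), fitted at (0.518, −0.379) against the pad centre (0.519, −0.380). The mould at (364,238) has cork showing on all four sides, the bystanders have not moved and the gripper is clear. Handing in.

```bash
python3 -c "
from plant import order
print(order.close_job())"
```

```text
the job is handed in; nothing more can be done
None
```

The job is handed in, though the hand-in returned no verdict: the mould sits on the cork mat about 5 mm off centre, the scanner was held level about 80 mm above the label for nearly 2 s and is back on its grey pad, and nothing else appears to have moved.

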